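# Set the handpiece rests for a right-handed trainee

## Task

The next trainee in the dental class is right-handed, so the arms of all three handpiece rests on the grey mat must lie to the robot's right, the side where the cream motor control unit stands. Find the rest that is still set left-handed, its arm being the mirror image of the others, and flip that arm over on its hinge until it lies fully down on the right. Leave the rests that are already right-handed as they are.

Things in the scene. Friction and masses are not known exactly. Their poses are not given: they have to be found in the camera images.
- stand_a: Fixed foot of one of three identical flip-over handpiece rests: black plate 85 x 75 x 12 mm with a steel hinge post at x = +30 mm. Origin: centre of the foot, at table height; z up, y to the rest's left, x away from the robot, turned by the rest's yaw (up to 20 degrees). The arm's hinge axis is parallel to x, at y = 0, z = 55 mm.
- fold_a (a joint): Angle (rad) of the blue arm on stand_a: 0 = lies level to the rest's left (+y), pi/2 = straight up, pi (3.14) = lies level to its right (-y); stops at 0 and pi. The arm, 12 mm wide, runs 70 mm out from the hinge axis to the orange crossbar. Friction hinge (0.06 N m, about 1 N at the bar): the arm stays where it is left.
- bar_a (a point): Best place to grip the orange crossbar of stand_a, on its centre line. The bar is round, 14 mm in diameter, parallel to the hinge axis (stand x), sticks out from the arm's tip towards the robot and is free from stand x = +20 to -50 mm; this point is at stand x = -18 mm, y = 70 cos(angle), z = 55 + 70 sin(angle) mm. It turns with the arm.
- stand_b: Fixed foot of one of three identical flip-over handpiece rests: black plate 85 x 75 x 12 mm with a steel hinge post at x = +30 mm. Origin: centre of the foot, at table height; z up, y to the rest's left, x away from the robot, turned by the rest's yaw (up to 20 degrees). The arm's hinge axis is parallel to x, at y = 0, z = 55 mm.
- fold_b (a joint): Angle (rad) of the blue arm on stand_b: 0 = lies level to the rest's left (+y), pi/2 = straight up, pi (3.14) = lies level to its right (-y); stops at 0 and pi. The arm, 12 mm wide, runs 70 mm out from the hinge axis to the orange crossbar. Friction hinge (0.06 N m, about 1 N at the bar): the arm stays where it is left.
- bar_b (a point): Best place to grip the orange crossbar of stand_b, on its centre line. The bar is round, 14 mm in diameter, parallel to the hinge axis (stand x), sticks out from the arm's tip towards the robot and is free from stand x = +20 to -50 mm; this point is at stand x = -18 mm, y = 70 cos(angle), z = 55 + 70 sin(angle) mm. It turns with the arm.
- stand_c: Fixed foot of one of three identical flip-over handpiece rests: black plate 85 x 75 x 12 mm with a steel hinge post at x = +30 mm. Origin: centre of the foot, at table height; z up, y to the rest's left, x away from the robot, turned by the rest's yaw (up to 20 degrees). The arm's hinge axis is parallel to x, at y = 0, z = 55 mm.
- fold_c (a joint): Angle (rad) of the blue arm on stand_c: 0 = lies level to the rest's left (+y), pi/2 = straight up, pi (3.14) = lies level to its right (-y); stops at 0 and pi. The arm, 12 mm wide, runs 70 mm out from the hinge axis to the orange crossbar. Friction hinge (0.06 N m, about 1 N at the bar): the arm stays where it is left.
- bar_c (a point): Best place to grip the orange crossbar of stand_c, on its centre line. The bar is round, 14 mm in diameter, parallel to the hinge axis (stand x), sticks out from the arm's tip towards the robot and is free from stand x = +20 to -50 mm; this point is at stand x = -18 mm, y = 70 cos(angle), z = 55 + 70 sin(angle) mm. It turns with the arm.

How it is judged:
At the end, for the whole second after the job is handed in: The arms of all three rests lie to the right within about 12 degrees of fully down (fold angle above 2.92 rad) and are at rest (value of joint each of fold_a, fold_b, fold_c above 2.92 rad and velocity of joint each of fold_a, fold_b, fold_c below 0.1 rad/s); the robot touches nothing.
It fails at once if the arm of one rest that was already right-handed was lifted more than about 20 degrees (value of joint fold_b below 2.79 rad).
It fails at once if the arm of the other rest that was already right-handed was lifted more than about 20 degrees (value of joint fold_c below 2.79 rad).
It also fails if it takes over 35 s, if anything falls off the work surface, if the arm or the gripper's body presses on something with over 40 N, if the wrist force passes 120 N, or if a joint passes its speed limit or range.

## Robot

A 6-joint arm with a two-finger parallel gripper is mounted at the origin on the work surface. World frame = base frame: x ahead of the robot, y to its left, z up, the work surface at z = 0. Lengths are in m, angles in rad, forces in N, time in s.
With the tool pointing down it reaches from about 0.4 to 0.925 m from the base axis. Payload 3.4 kg.
Tool frame: the origin (TCP) lies at the very end of the fingers, on their centre line; the grasp point (between the pads) lies 19 mm behind it; z points along the fingers, y is the direction in which the jaws open and shut (so a half turn about z gives the same grasp; the last joint's range is limited). The gripper opens to 85 mm and grips with 20 to 120 N. Pads are 22 mm wide; open, the fingers measure 114 mm over their backs; the gripper's body (76 mm by 85 mm) begins 54 mm behind the grasp point. The pads swing forward as they close: fully open they stand 13 mm farther back than shut.
Start: joints at [-1.185, 0.307, 1.506, -0, 1.328, -0.073], TCP at [0.255, -0.516, 0.231] pointing down, gripper open.
Joint ranges: [-3.12, 3.12], [-1.05, 2.28], [0.14, 2.33], [-1.42, 4.57], [0.1, 2.73], [-2.68, 2.68]. Speed limits (rad/s): [2.57, 2.57, 3.14, 3.14, 3.14, 3.14].

## Interface

Orientations are given as a 3x3 rotation matrix whose columns are the frame's x, y, z axes.
In Python, from rig import move_to, move_linear, movej, move_gripper, sleep, ik, snapshot, camera_info, Unreachable, hand_in, look_for, regions_of, place_of, get_clock, get_joint_positions, get_joint_velocities, get_effort, get_eef_pos, get_eef_rot, get_contact_force, get_torque, get_grip_width gives the robot as it stands. The module is installed in compiled form; this text tells all that it offers. Calls block until the motion is done:
- move_to(position, orientation): joint-space move of the TCP to a pose.
- move_linear(position, rotation=None, max_speed=0.15, f_stop=None): straight line of the TCP; rotation=None keeps the orientation; max_speed is the mean speed in m/s. With f_stop (N) it stops when the force on the tool has changed by that much, and returns True; else False.
- movej(angles): joint-space move.
- move_gripper(opening, force=None): finger opening in m; force is the grip in N (None keeps the last); returns when the fingers have stopped.
- sleep(seconds).
- ik(position, orientation): joint angles nearest the present ones, or None.
- snapshot(name): name is "scene" or "side" or "wrist"; returns the picture (384x512x3 uint8, blue, green, red); there is no depth.
- camera_info(name): a dict with "K" (3x3 intrinsics, pixels), "R" (3x3) and "t" (3): a world point X has camera coordinates R X + t. Camera axes: x right, y down, z forward; pixel columns grow to the right and rows downward; lengths in m; the calibration is good to about 2 mm. A picture is of the moment at which its call begins: read the wrist's pose just before it. camera_info takes no time and is no camera call; for the wrist camera it gives the pose at the moment of the call.
A pose or a line that the arm cannot do raises Unreachable and nothing moves.
- hand_in(): hands the job in, once; it reports no verdict.
Trained networks look in the newest picture that a camera, given by its name, has taken for a name from the list of things; names that differ only in an ending like _2 or _b are one class to them, and where a whole thing is asked for, a point or a joint stands for the part that bears it (a point fixed in the world has none). Each returns a list of dicts, best first, with "confidence" (0 to 1); they miss things now and then, are a little off and sometimes report something else, mostly with a low value. They report only what shows in the picture. A call takes as long as a camera call.
- look_for(name, camera): "pixel" ([column, row] in pixels, amid what is visible of it).
- regions_of(name, camera): "region" (384x512 bool, what is visible of it) and "pixel" ([column, row] in pixels, amid what is visible of it).
- place_of(name, camera): "pixel" ([column, row] in pixels: a listed point, or the origin of a listed thing).
Readings, each from a call of its own:
- get_clock(): time.
- get_joint_positions(): joint angles.
- get_joint_velocities(): joint speeds.
- get_effort(): joint torques, N m.
- get_eef_pos(): TCP position.
- get_eef_rot(): TCP orientation.
- get_contact_force(): force on the tool from outside, world axes, zero at the start.
- get_torque(): the same for the moment, N m.
- get_grip_width(): finger opening in m.
Only numpy, scipy, OpenCV 4.12 (cv2) and the standard library are available. Lean on these libraries where they do the work, as an engineer would, in place of code of your own. Each camera call takes 0.05 s, during which the arm holds its last target.

## Working session

There is one attempt and no reset: what is moved stays moved. The work goes in short steps, each a Python script; the robot and the scene stay as the last script left them, time stands still between calls to the robot, and variables do not carry over. Pictures are saved under pics/ and viewed, and the job is handed in when it is done.

```bash
mkdir -p pics; python3 - <<'E'
from rig import *
import cv2
for n in ["scene","side"]:
    im=snapshot(n); cv2.imwrite(f"pics/{n}1.png",im)
    i=camera_info(n); print(n,i["K"].round(1).tolist(),i["R"].round(3).tolist(),i["t"].round(3).tolist())
    for nm in ["stand_a","bar_a"]:
        print(nm,[(d["pixel"],round(d["confidence"],2)) for d in place_of(nm,n)])
print(get_clock())
E
```

```text
scene [[358.4, 0.0, 254.3], [0.0, 358.4, 187.3], [0.0, 0.0, 1.0]] [[-0.761, 0.648, 0.008], [0.552, 0.654, -0.517], [-0.34, -0.39, -0.856]] [0.391, -0.267, 1.13]
stand_a [([331.2, 266.4], 0.95), ([255.8, 196.9], 0.93), ([197.3, 137.3], 0.57)]
bar_a [([368.0, 270.0], 0.96), ([243.6, 164.7], 0.7), ([184.5, 101.5], 0.53)]
side [[398.6, 0.0, 251.1], [0.0, 398.6, 192.2], [0.0, 0.0, 1.0]] [[-0.996, -0.087, -0.011], [-0.06, 0.767, -0.639], [0.063, -0.636, -0.769]] [0.542, 0.046, 0.903]
stand_a [([260.1, 207.1], 0.8), ([274.3, 123.4], 0.78), ([279.9, 88.8], 0.68), ([264.1, 308.0], 0.62)]
bar_a [([281.8, 327.1], 0.98), ([271.8, 163.6], 0.9), ([278.5, 88.9], 0.74)]
0.3
```

View pics/scene1.png

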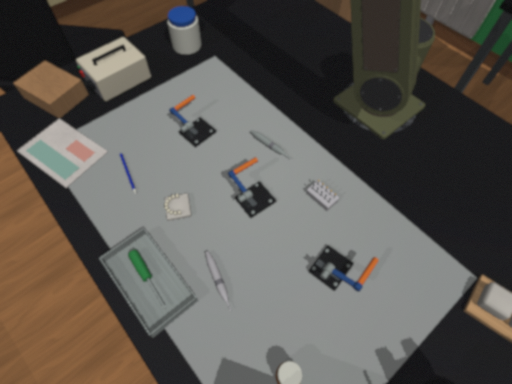

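View pics/side1.png

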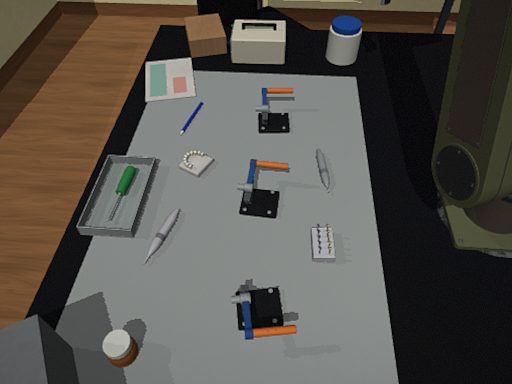

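The front rest (side view 264,308; scene 331,266) has its arm towards +y, while the other two point to the cream unit. I'll measure the pose of each rest.

```bash
cat > h.py <<'E'
import numpy as np, cv2
from scipy.optimize import least_squares
from rig import *
def proj(n,X):
    i=camera_info(n); c=i["R"]@np.asarray(X,float).reshape(-1,3).T+np.array(i["t"]).reshape(3,1)
    p=i["K"]@c; return (p[:2]/p[2]).T
def ray(n,px,z):
    i=camera_info(n); d=i["R"].T@np.linalg.inv(i["K"])@np.array([px[0],px[1],1.]); C=-i["R"].T@i["t"]
    return C+d*(z-C[2])/d[2]
def orange(im):
    h=cv2.cvtColor(im,cv2.COLOR_BGR2HSV)
    m=cv2.inRange(h,(5,150,120),(18,255,255))
    k,l,s,c=cv2.connectedComponentsWithStats(m)
    out=[]
    for j in range(1,k):
        if s[j,4]<40: continue
        ys,xs=np.nonzero(l==j); P=np.c_[xs,ys].astype(float); m0=P.mean(0)
        u=np.linalg.svd(P-m0,full_matrices=False)[2][0]; t=(P-m0)@u
        out.append((m0+u*t.min(),m0+u*t.max(),s[j,4]))
    return out
def tri(obs):
    # obs list (cam,pix)
    A=[]
    f=lambda X: np.concatenate([proj(n,X)[0]-p for n,p in obs])
    r=least_squares(f,[0.5,0,0.05]); return r.x,np.abs(r.fun).max()
E
python3 - <<'E'
from h import *
print("base",proj("scene",[0,0,0]),proj("side",[0,0,0]), get_eef_pos())
for n in ["scene","side"]:
    im=snapshot(n); 
    for a,b,s in orange(im): print(n,a.round(1),b.round(1),s, ray(n,a,.055).round(3),ray(n,b,.055).round(3))
S=[(331.2,266.4),(255.8,196.9),(197.3,137.3)];D=[(264.1,308.),(260.1,207.1),(274.3,123.4)]
for s,d in zip(S,D): print("stand",ray("scene",s,0).round(3),ray("side",d,0).round(3),tri([("scene",s),("side",d)]))
S=[(368,270),(243.6,164.7),(184.5,101.5)];D=[(281.8,327.1),(271.8,163.6),(278.5,88.9)]
for s,d in zip(S,D): print("bar",tri([("scene",s),("side",d)]))
E
```

```text
base [[378.26332433 102.72495426]] [[490.34756721 212.45340313]] [ 0.25452447 -0.51532632  0.23096166]
scene [193.2  96.3] [176.1 108.1] 73 [ 0.457 -0.347  0.055] [ 0.522 -0.34   0.055]
scene [256. 159.] [234.6 171.3] 93 [ 0.463 -0.053  0.055] [ 0.53  -0.059  0.055]
scene [375.7 258.4] [360.2 281.8] 138 [0.435 0.329 0.055] [0.502 0.342 0.055]
side [267.   90.1] [292.  90.] 120 [ 0.529 -0.345  0.055] [ 0.459 -0.35   0.055]
side [255.9 162.8] [286.8 166.1] 163 [ 0.537 -0.062  0.055] [ 0.465 -0.057  0.055]
side [295.9 328.5] [253.  332.8] 330 [0.438 0.324 0.055] [0.511 0.338 0.055]
stand [0.504 0.271 0.   ] [0.496 0.268 0.   ] (array([ 0.49729393,  0.26690711, -0.00800757]), np.float64(1.756683519793512))
stand [0.517 0.011 0.   ] [0.521 0.026 0.   ] (array([ 0.51837497,  0.01214471, -0.01033954]), np.float64(2.578541679649163))
stand [ 0.518 -0.253  0.   ] [ 0.503 -0.27   0.   ] (array([ 0.50712124, -0.26883328, -0.00827168]), np.float64(3.143176729517421))
bar (array([0.46541002, 0.32981927, 0.06042242]), np.float64(3.6524412834456257))
bar (array([ 0.5002088 , -0.05909487,  0.05776328]), np.float64(0.17110168058354702))
bar (array([ 0.49634373, -0.32998607,  0.07149166]), np.float64(0.1631767370235906))
```

```bash
cat >> h.py <<'E'
def Rdown(yaw,flip=1):
    v=np.array([-np.sin(yaw),np.cos(yaw),0])*flip; z=np.array([0,0,-1.]); return np.c_[np.cross(v,z),v,z]
E
python3 - <<'E'
from h import *
S=snapshot("scene");D=snapshot("side")
s=[o for o in orange(S)][-1]; d=[o for o in orange(D)][-1]
t,e=tri([("scene",s[0]),("side",d[0])]); f,e2=tri([("scene",s[1]),("side",d[1])])
print("tip",t.round(4),e,"far",f.round(4),e2)
yaw=np.arctan2(f[1]-t[1],f[0]-t[0]); print("yaw",np.degrees(yaw))
p=np.array([.465,.334,.19])
qs=[(fl,ik(p,Rdown(yaw,fl))) for fl in (1,-1)]
for x in qs: print(x[0],None if x[1] is None else np.round(x[1],2))
q=min([x for x in qs if x[1] is not None],key=lambda x:abs(x[1][5]))
print(q[0]); move_to(p,Rdown(yaw,q[0]))
print(get_eef_pos(),get_contact_force(),get_clock())
i=camera_info("wrist"); np.savez("w.npz",K=i["K"],R=i["R"],t=i["t"])
im=snapshot("wrist"); cv2.imwrite("pics/w1.png",im)
for a,b,n in orange(im): print(a,b,n,ray("wrist",a,.055),ray("wrist",b,.055))
print([(x["pixel"],ray("wrist",x["pixel"],.055).round(4),x["confidence"]) for x in place_of("bar_a","wrist")])
E
```

```text
tip [0.4393 0.3287 0.065 ] 0.5087978559678277 far [0.5097 0.3427 0.0705] 0.542912680624454
yaw 11.252226261110742
1 [ 0.55  0.34  1.57 -0.    1.23 -1.22]
-1 [ 0.55  0.34  1.57 -0.    1.23  1.92]
1
[0.46555126 0.33330987 0.19003766] [-0.05389474 -0.23461132  0.44533586] 3.5667
[254.86773903 147.9301875 ] [254.00539994 236.02941767] 1383 [0.44072914 0.32782688 0.055     ] [0.51780721 0.34229467 0.055     ]
[([252.4, 186.8], array([0.4735, 0.3323, 0.055 ]), 0.95)]
```

View pics/w1.png

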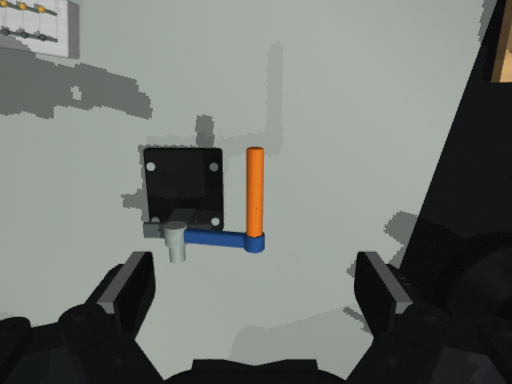

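```bash
python3 - <<'E'
from h import *
w=np.load("w.npz"); C=-w["R"].T@w["t"]; print("cam",C)
S=snapshot("scene");D=snapshot("side");W=snapshot("wrist")
O={"scene":orange(S)[-1],"side":orange(D)[-1],"wrist":orange(W)[-1]}
pc=[(145,148),(222.5,148)]
def model(p):
    x,y,yw,a,far=p; c,s=np.cos(yw),np.sin(yw); R=np.array([[c,-s,0],[s,c,0],[0,0,1]])
    yy,zz=.07*np.cos(a),.055+.07*np.sin(a)
    P=lambda X,Y,Z: R@[X,Y,Z]+[x,y,0]
    return P(-.05,yy,zz),P(far,yy,zz),P(-.0425,.0375,.012),P(-.0425,-.0375,.012)
def res(p):
    t,f,cl,cr=model(p); r=[]
    for n,o in O.items():
        q=proj(n,[t,f])
        ends=o[:2]
        if np.linalg.norm(ends[0]-q[0])>np.linalg.norm(ends[1]-q[0]): ends=ends[::-1]
        r+= list(q[0]-ends[0])+list(q[1]-ends[1])
    r+=list((proj("wrist",[cr,cl])-np.array(pc)).ravel())
    return np.array(r)
r=least_squares(res,[.499,.268,.19,.1,.025],loss="soft_l1"); print(r.x.round(4),np.degrees(r.x[2:4])); print(r.fun.round(1))
np.save("p.npy",r.x)
print(get_clock(), get_eef_pos())
E
```

```text
cam [0.38989823 0.3174745  0.33238426]
[0.5032 0.2709 0.1896 0.2127 0.021 ] [10.86369708 12.18471968]
[ 0.1 -0.7 -0.7  0.8  9.8 -2.4 -0.4 -0.3  1.2  3.7  1.5 -0.6 -2.6 -0.4
 -0.2  0.1]
3.8167 [0.4652848  0.33361189 0.1900155 ]
```

```bash
python3 - <<'E'
from h import *
A=np.array
W=cv2.imread("pics/w1.png")
O={"scene":(A([375.7,258.4]),A([360.2,281.8])),"side":(A([295.9,328.5]),A([253,332.8])),"wrist":orange(W)[-1][:2]}
pc=[(145,148),(222.5,148)]
def model(p):
    x,y,yw,a,far=p; c,s=np.cos(yw),np.sin(yw); R=np.array([[c,-s,0],[s,c,0],[0,0,1]])
    yy,zz=.07*np.cos(a),.055+.07*np.sin(a)
    P=lambda X,Y,Z: R@[X,Y,Z]+[x,y,0]
    return P(-.05,yy,zz),P(far,yy,zz),P(-.0425,.0375,.012),P(-.0425,-.0375,.012)
def res(p):
    t,f,cl,cr=model(p); r=[]
    for n,e in O.items():
        q=proj(n,[t,f]); r+=list(q[0]-e[0])+list(q[1]-e[1])
    return np.array(r+list((proj("wrist",[cr,cl])-A(pc)).ravel()))
r=least_squares(res,[.499,.268,.19,.1,.025],loss="soft_l1"); print(r.x.round(4),np.degrees(r.x[2:4])); print(r.fun.round(1))
np.save("p.npy",r.x)
E
```

```text
[0.5027 0.2714 0.2015 0.2073 0.0217] [11.5425123  11.87961043]
[ 0.3 -1.  -0.3  0.9 -0.5 -0.8 -0.1 -0.1  0.6  3.   1.9 -0.3 -2.6 -0.3
 -0.2 -0.8]
```

```bash
cat >> h.py <<'E'
def pose(a,dr=0.,dz=0.,dy=0.,X=-.018):
    x,y,yw,_,_=np.load("p.npy"); c,s=np.cos(yw),np.sin(yw)
    Y=(.07+dr)*np.cos(a)+dy; Z=.055+(.07+dr)*np.sin(a)-.019+dz
    return np.array([x+c*X-s*Y,y+s*X+c*Y,Z])
def fst():
    x,y,yw,_,_=np.load("p.npy"); f=get_contact_force(); c,s=np.cos(yw),np.sin(yw)
    return np.round([c*f[0]+s*f[1],-s*f[0]+c*f[1],f[2]],1)
E
python3 - <<'E'
from h import *
p=np.load("p.npy"); R=Rdown(p[2],1); g=pose(p[3]); print(g)
move_linear(g+[0,0,.06],R,max_speed=.15)
print(move_linear(g,R,max_speed=.08,f_stop=8),get_eef_pos(),fst())
move_gripper(.005,force=20)
print(get_grip_width(),fst(),get_eef_pos(),get_clock())
cv2.imwrite("pics/w2.png",snapshot("wrist"))
E
```

```text
[0.47136081 0.33486702 0.05040992]
False [0.47173452 0.33510609 0.0507458 ] [-0.1 -0.8  0.4]
0.012976526806845646 [-0.1 -1.   0.3] [0.47145129 0.33451705 0.05040753] 6.05
```

View pics/w2.png

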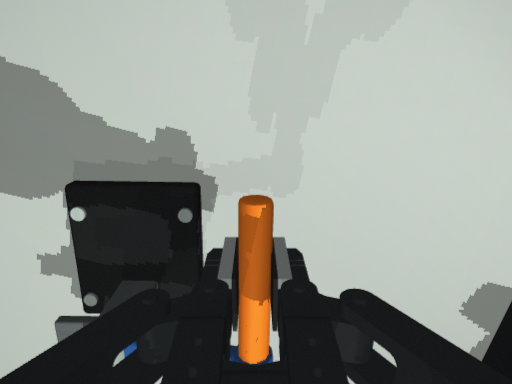

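The bar (256,200–360) sits centred between the pads. The grip width is 13 mm and there is almost no side force. Next I'll swing it in small steps and watch the force.

```bash
python3 - <<'E'
from h import *
p=np.load("p.npy"); R=Rdown(p[2],1)
for a in np.radians(np.arange(24,97,12)):
    st=move_linear(pose(a),R,max_speed=.08,f_stop=25)
    print(int(np.degrees(a)),st,fst(),round(get_grip_width(),4),round(get_clock(),2))
    if st: break
cv2.imwrite("pics/w3.png",np.hstack([snapshot("wrist")[::2,::2],snapshot("side")[::2,::2],snapshot("scene")[::2,::2]]))
E
```

```text
24 False [ 0.1  3.4 -0.2] 0.0133 6.43
36 False [-2.3  7.   3.3] 0.013 6.77
48 False [-5.3 11.   7.9] 0.0134 7.1
59 False [-6.6 10.3 15.4] 0.013 7.43
72 False [-7.1  6.8 16.6] 0.0129 7.77
84 False [-4.9  2.5 14.2] 0.0127 8.1
96 False [-3.  -0.4  9.5] 0.0131 8.43
```

View pics/w3.png

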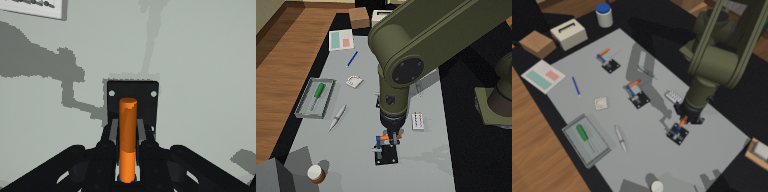

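```bash
python3 - <<'E'
from h import *
p=np.load("p.npy"); R=Rdown(p[2],1)
for a in np.radians(list(range(108,169,12))+[178]):
    st=move_linear(pose(a,dz=.001),R,max_speed=.08,f_stop=25)
    print(int(np.degrees(a)),st,fst(),round(get_grip_width(),4),round(get_clock(),2))
    if st or np.abs(fst()).max()>35: break
print(get_eef_pos(),pose(a))
cv2.imwrite("pics/w4.png",np.hstack([snapshot("wrist")[::2,::2],snapshot("side")[::2,::2],snapshot("scene")[::2,::2]]))
E
```

```text
108 False [-3.7 -2.2  5.5] 0.0129 8.92
119 False [-3.  -1.1  3.1] 0.013 9.25
132 False [-2.6 -0.7 -0.8] 0.0135 9.58
144 False [-3.9  1.5 -2.3] 0.0133 9.92
156 False [-4.8  2.2 -1.3] 0.013 10.25
168 False [-4.7  1.8 -1.8] 0.0127 10.58
178 False [-5.8 -2.  -0.6] 0.0133 10.88
[0.49852154 0.19859271 0.03967133] [0.49906558 0.199209   0.03844296]
```

View pics/w4.png

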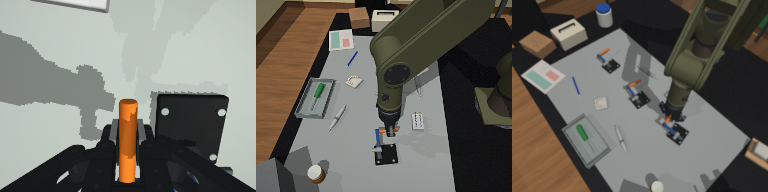

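```bash
python3 - <<'E'
from h import *
p=np.load("p.npy"); R=Rdown(p[2],1)
e=get_eef_pos()
print(move_linear(e-[0,0,.012],R,max_speed=.03,f_stop=10),fst(),get_eef_pos())
move_gripper(.05); e=get_eef_pos(); print(fst())
move_linear(e+[0,0,.13],R,max_speed=.15)
print(fst(),get_clock())
W=snapshot("wrist");cv2.imwrite("pics/w5.png",W)
for a,b,n in orange(W): print(a,b,n)
for nm,a in (("150",150),("168",168),("180",180)):
    a=np.radians(a); off=[0,0,.019]; print(nm,proj("wrist",[pose(a,X=-.05)+off,pose(a,X=.0217)+off]).round(1).tolist())
E
```

```text
True [-1.9  0.3  8.1] [0.49858871 0.19813794 0.03053301]
[ 0.1 -0.2 -1.2]
[-0.5 -0.1 -0.7] 12.875
[255.65035328 150.84668214] [253.91983272 245.09033894] 1671
150 [[273.0, 167.2], [271.3, 269.0]]
168 [[259.9, 160.1], [259.4, 254.7]]
180 [[257.5, 155.7], [257.2, 245.8]]
```

View pics/w5.png

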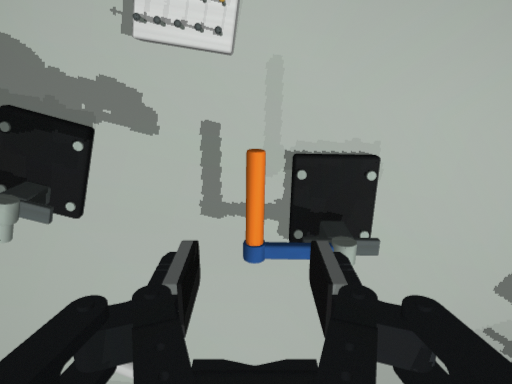

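```bash
python3 - <<'E'
from h import *
q=np.array(get_joint_positions()); 
import numpy as np
move_to([.255,-.516,.24],Rdown(0.35,1)) if False else movej([-1.185,0.307,1.506,0,1.328,-0.073])
S=snapshot("scene");D=snapshot("side"); off=[0,0,.019]
print(get_clock())
cv2.imwrite("pics/s6.png",np.hstack([cv2.resize(S,(400,300)),cv2.resize(D,(400,300))]))
o=[orange(S),orange(D)]
for n,x in zip(["scene","side"],o):
    for a,b,s in x: print(n,a.round(1),b.round(1),s)
    for a in (150,165,180):
        r=np.radians(a); print(a,proj(n,[pose(r,X=-.05)+off,pose(r,X=.0217)+off]).round(1).tolist())
E
```

```text
15.6917
scene [193.2  96.3] [176. 108.] 70
scene [256. 159.] [234.6 171.3] 94
scene [322. 225.] [306.1 245.3] 109
150 [[328.0, 220.6], [310.6, 243.8]]
165 [[324.1, 222.1], [306.9, 244.9]]
180 [[321.9, 224.9], [305.0, 247.3]]
side [267.   90.2] [292.   90.1] 115
side [255.9 162.8] [286.8 166.1] 164
side [283.1 259.9] [245.8 263.4] 246
150 [[283.3, 254.8], [244.6, 258.9]]
165 [[282.2, 256.3], [244.4, 260.3]]
180 [[281.5, 260.0], [244.5, 264.0]]
```

View pics/s6.png

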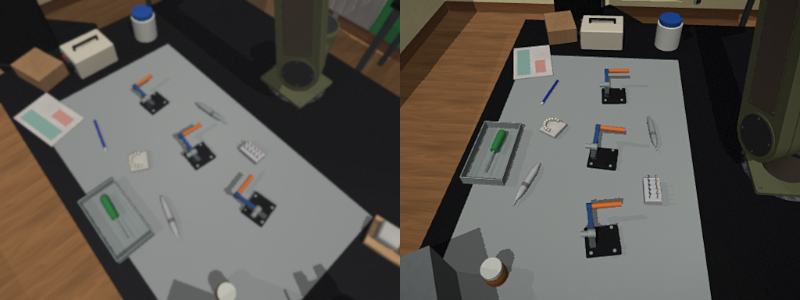

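The bar ends match the 180° prediction in both views (scene 322,225 and side 283,260). The other two bars haven't moved, and the robot is clear of everything.

```bash
python3 -c "
from rig import *
print(get_contact_force(),get_clock()); hand_in()"
```

```text
[-0.49602343  0.2475024   0.5022371 ] 15.6917
the job is handed in; nothing more can be done
```

The left-handed rest was the one nearest the side camera, at about x = 0.50, y = 0.27 m. I gripped its orange bar, swung the arm over its hinge, pressed it down until it met resistance, and released it. I then moved the robot back to its start pose and handed the job in at 15.7 s of the 35 s allowed.

**Final checks:**
- **Flipped arm:** in the scene and side pictures the bar ends fit a fully down arm (180°) best, within about 2 pixels.
- **Other two rests:** their bars are where they were at the start, to within about 0.1 pixel.
- **Robot:** it is clear of everything, and the force reading is under 1 N.

**Disagreements:**
- **Wrist picture:** it was less clear. The bar's length there fitted 168° about as well as 180°, but the same view had measured the bar about 3 pixels too long before the flip too.
- **Pull during the swing:** the wrist force reached about 20 N partway over, which suggests my hinge position was a few millimetres off. That is well under the 120 N limit.

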